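Set out the parts for a bush and seat check

ROBOT

A 6-joint arm with a two-finger parallel gripper is mounted at the origin on a cart in front of the work surface, level with it; the furniture and walls round the work are solid. World frame = base frame: x ahead of the robot, y to its left, z up, the work surface at z = 0. Lengths are in m, angles in rad, forces in N, time in s.
With the tool pointing down it reaches from about 0.3 to 0.95 m from the base axis. Payload 3.1 kg.
Tool frame: the origin (TCP) lies midway between the tips of the shut fingers; the grasp point (between the pads) lies 19 mm behind it (arm.grip_point_offset is the distance from the TCP to the grasp point, in m); z points along the fingers, y is the line along which they close (so a half turn about z gives the same grasp; the last joint's range is limited). The gripper opens to 85 mm and grips with 20 to 120 N. Pads are 22 mm wide; open, the fingers measure 114 mm over their backs; the gripper's body (76 mm by 85 mm) begins 54 mm behind the grasp point. The pads swing forward as they close: fully open they stand 13 mm farther back than shut.
Start: joints at [-1.298, 0.308, 1.634, -0, 1.2, -0.07], TCP at [0.21, -0.589, 0.231] pointing down, gripper open.
Joint ranges: [-3.06, 3.06], [-0.79, 1.96], [0.05, 2.63], [-1.19, 4.34], [0.05, 2.64], [-2.94, 2.94]. Speed limits (rad/s): [2.79, 2.79, 3.14, 3.14, 3.14, 3.14].

INTERFACE

Orientations are given as a unit quaternion [w, x, y, z].
In Python, from rig import arm gives the robot as it stands. The module is installed in compiled form; this text tells all that it offers.
- The arm moves only by the tool servo_tool, never from a script. Its argument "motion" is a list of rows, each a list of 7 numbers: the opening, from -1 (shut) to 1 (fully open), then the shift along the tool's x, y, z in cm, then the turn, a rotation vector about the tool's x, y, z in rad. In form: [[jaw, dx, dy, dz, ax, ay, az], ...]. A call has 1 to 20 rows; each row is the pose to reach, as a shift and turn from the pose commanded when the call began, along the tool's axes at that moment; what a row does not reach only later rows make up. A row lasts 1/12 s, in which the tool goes at most 41.7 mm and 7.16 degrees, less where a joint would pass 70% of its speed; a pose out of reach is approached as far as the arm can. A call with a gripper value outside its range is refused whole. The fingers move at their own pace and stop on an object; the grip force is fixed at half the most. Time passes only in rows, so rows that repeat a pose let the fingers close. It gives the time, the measured TCP pose, the force, the opening and the grip force at its end, in the units of the state.
- arm.observe(): the state, without advancing time (a new reading comes with each control period).
- arm.read_camera(name): name is "scene" or "top" or "wrist"; returns the picture (420x560x3 uint8, blue, green, red); there is no depth.
- arm.camera_model(name): a dict with "fx", "fy", "cx", "cy" (pixels), "distortion" ([k1, k2, p1, p2, k3] as OpenCV has them; the pictures are not rectified), "eye" and "orientation" of the camera in the world; the wrist camera has in their place "T_tool_cam" (4x4, takes a point from camera to tool coordinates, whose origin is the TCP and whose axes are the flange's). Camera axes: x right, y up, looking along -z (the intrinsics and any distortion apply to the point x, -y, -z); pixel columns grow to the right and rows downward; lengths in m; the calibration is good to about 2 mm. A picture is of the moment at which its call begins: read the wrist's pose just before it. camera_model takes no time and is no camera call.
- arm.finish_job(): hands the job in; it is judged then, once.
The state is a dict: "time_s": time; "joints": joint angles; "qvel": joint speeds; "tau": joint torques, N m; "position": TCP position; "orientation": TCP orientation; "contact_force": force on the tool from outside, world axes, zero at the start; "wrist_torque": the same for the moment, N m; "gripper_width": finger opening in m; "finger_force": force on a finger pad.
Only numpy, scipy, OpenCV 4.12 (cv2) and the standard library are available. Lean on these libraries where they do the work, as an engineer would, in place of code of your own. Each camera call takes 0.05 s, during which the arm holds its last target. There are 200 camera calls.

TASK

Set out the parts for the next check: stand the bronze bush centred on top of the grooved steel master ring, flange down as it stands now, and put the V-block, V up, midway between the master ring and the white tub. Lay the plain seat ring flat in front of the V-block (on the robot's side) and stand the gauge pin upright behind it (on the far side), both on a line through the V-block square to the row of master ring and tub, each with a gap of about 3 cm to the V-block. Leave the calculator, the screwdriver and the dial indicator where they are.

Things in the scene. Friction and masses are not known exactly. Their poses are not given: they have to be found in the camera images.
- bush_mid (a point): flanged bronze bush, golden brown, loose, 32 mm tall, 0.1 to 0.2 kg, standing on its flange (47 mm diameter, 12 mm thick); above the flange a spigot of 32 mm diameter to grasp, with a bore. Point: on its axis, half-way up (16 mm above its underside); z is its axis, up.
- vblock_mid (a point): grey ground steel V-block, loose, 42 mm along its x, 45 mm along its y, 35 mm tall, 0.25 to 0.5 kg, V opening up; grasp it across the 45 mm (closing along its y). Point: its centre, half-way up (17.5 mm above its underside).
- seat_ring_mid (a point): plain grey turned seat ring, loose, lying flat, 54 mm outside diameter, 32 mm bore, 12 mm thick, the smaller and thinner of the two steel rings on the work area (a pale ring farther back by the bottle and tape roll is not part of the job). Point: on its axis, half-way up (6 mm).
- pin_mid (a point): plain grey cylindrical gauge pin, loose, standing upright, 22 mm diameter, 45 mm tall. Point: on its axis, half-way up (22.5 mm).
- master_ring: master ring: thick steel ring with a groove round its outside, lying flat on the bench, fixed; 76 mm outside diameter, 40 mm bore, 25 mm tall. Origin: centre of its underside; z up. It may stand to the left or to the right of the tub; their axes are 300 mm apart.
- white_tub: white plastic tub with screw lid, fixed on the bench, 76 mm diameter, 58 mm tall. Origin: centre of its underside; z up. The line from the master ring to the tub is the row; it runs across in front of the robot, at most 7 degrees askew.
- calculator: pocket calculator, loose bystander, 118 mm along its x, 72 mm along its y, 16 mm thick, lying flat in front of the work. Origin: centre of its underside.
- screwdriver: screwdriver with orange handle, loose bystander, 201 mm along its y, 24 mm wide, lying at the front of the work. Origin: under its middle.
- dial_indicator: dial indicator, white round dial with a short stem, loose bystander, 107 x 57 x 19 mm, lying behind the work. Origin: under its middle.

How it is judged:
By the outcome, as a careful person would: the job done as asked, in the order asked, and still so for the second after the job is handed in, with the robot touching nothing.
It also fails if it takes over 104 s, if anything falls off the work surface, if the arm or the gripper's body presses on something with over 40 N, if the wrist force passes 120 N, or if a joint passes its speed limit or range.

## Working session

There is one attempt and no reset: what is moved stays moved. The work goes in short steps, Python scripts to look and compute and a tool call to move; the robot and the scene stay as the last step left them, time stands still between calls to the robot, and variables do not carry over. Pictures are saved under pics/ and viewed, at most 14 in all, crops included, and the job is handed in when it is done.

Besides the shell and the picture viewer there is one more tool, called after "Call:" as name(argument=value, ...), one argument or row to a line, values as JSON. servo_tool: Moves the arm, as the interface text tells. Its arguments: {"type":"object","properties":{"motion":{"type":"array"}},"required":["motion"]}

```bash
ls; mkdir -p pics; python3 - <<'E'
from rig import arm
import cv2
s=arm.observe();print(s)
for n in("scene","top","wrist"):
    im=arm.read_camera(n);cv2.imwrite(f"pics/{n}0.png",im);print(n,arm.camera_model(n))
print(arm.grip_point_offset)
E
```

```text
pics
{'time_s': 0.0, 'joints': array([-1.29771995e+00,  3.08975524e-01,  1.63520292e+00, -7.05526090e-06,
        1.19969514e+00, -6.97317952e-02]), 'qvel': array([-1.42057885e-04, -2.38301909e-05, -2.23617934e-04,  1.06648065e-04,
       -1.47858294e-03,  2.02444999e-04]), 'tau': array([-7.82601765e-04, -4.15261853e+01, -2.76665962e+01, -2.52263198e-04,
        1.02153956e-02, -4.80131902e-06]), 'position': array([ 0.20981354, -0.5878533 ,  0.23005764]), 'orientation': array([-1.13424301e-03,  9.85345389e-01,  1.70567182e-01, -1.19023201e-04]), 'contact_force': array([ 0.4047792 ,  0.10921204, -1.11910573]), 'wrist_torque': array([-0.05369196, -0.00816226, -0.01332318]), 'finger_force': 0.0, 'gripper_width': 0.08524687302056938}
scene {'fx': 475.5001068433365, 'fy': 475.5001068433365, 'cx': 281.82924589200394, 'cy': 206.8587754107265, 'distortion': array([-0.10183558,  0.        ,  0.        ,  0.        ,  0.        ]), 'eye': array([-0.16536376, -0.5505586 ,  0.56328076]), 'orientation': array([ 0.7696981 ,  0.4542561 , -0.21629966, -0.3929767 ])}
top {'fx': 494.87734567050563, 'fy': 494.87734567050563, 'cx': 267.5246360108854, 'cy': 211.08470968512106, 'distortion': array([-0.0365355,  0.       ,  0.       ,  0.       ,  0.       ]), 'eye': array([ 0.41620508, -0.01142334,  1.45292001]), 'orientation': array([-0.70096302, -0.03238006,  0.03128535,  0.71177496])}
wrist {'fx': 337.55990812725463, 'fy': 337.55990812725463, 'cx': 281.87218984701656, 'cy': 213.5026421070401, 'distortion': array([-0.04068585,  0.        ,  0.        ,  0.        ,  0.        ]), 'T_tool_cam': array([[-1.73921342e-03,  9.51863495e-01,  3.06517312e-01,
         7.79035373e-02],
       [ 9.99998327e-01,  1.48172215e-03,  1.07273969e-03,
         1.14803826e-03],
       [ 5.66928263e-04,  3.06518665e-01, -9.51864479e-01,
        -1.43752659e-01],
       [ 0.00000000e+00,  0.00000000e+00,  0.00000000e+00,
         1.00000000e+00]])}
0.0187
```

View pics/scene0.png

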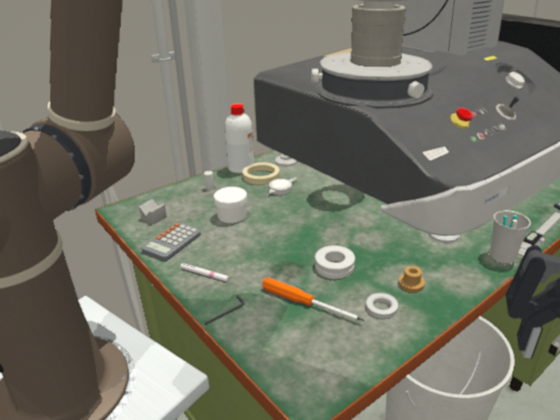

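View pics/top0.png

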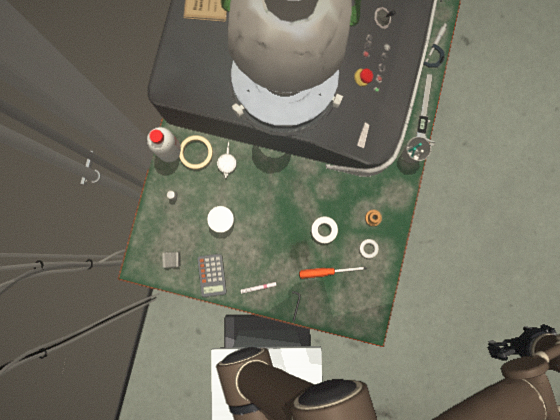

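The scene view shows all the parts: V-block at (152,212), tub (231,204), master ring (335,262), bush (412,279), seat ring (381,306) and pin (209,180). In the top view they are at V-block (171,260), pin (171,195), tub (220,219), master ring (324,230), bush (374,217) and seat ring (369,248). The machine's front edge is behind, at about row 160.

```bash
cat >h.py <<'E'
import numpy as np,cv2
from rig import arm
from scipy.spatial.transform import Rotation as R
def q2R(q): return R.from_quat([q[1],q[2],q[3],q[0]]).as_matrix()
def cam(n,s=None):
    m=arm.camera_model(n)
    if n=="wrist":
        T=m["T_tool_cam"];Rt=q2R(s["orientation"])
        return m,Rt@T[:3,3]+s["position"],Rt@T[:3,:3]
    return m,np.array(m["eye"]),q2R(m["orientation"])
def ray(C,px):
    m,e,Rc=C
    K=np.array([[m["fx"],0,m["cx"]],[0,m["fy"],m["cy"]],[0,0,1]])
    p=cv2.undistortPoints(np.array([[px]],float),K,m["distortion"])[0,0]
    d=Rc@np.array([p[0],-p[1],-1]);return e,d/np.linalg.norm(d)
def plane(C,px,z):
    e,d=ray(C,px);return e+d*(z-e[2])/d[2]
def tri(rays):
    A=sum(np.eye(3)-np.outer(d,d) for e,d in rays);b=sum((np.eye(3)-np.outer(d,d))@e for e,d in rays)
    p=np.linalg.solve(A,b);return p,max(np.linalg.norm(np.cross(p-e,d)) for e,d in rays)
def proj(C,P):
    m,e,Rc=C;q=Rc.T@(np.array(P)-e)
    K=np.array([[m["fx"],0,m["cx"]],[0,m["fy"],m["cy"]],[0,0,1]])
    return cv2.projectPoints(np.array([[q[0],-q[1],-q[2]]]),np.zeros(3),np.zeros(3),K,m["distortion"])[0].ravel()
def shot(n,f):
    s=arm.observe();im=arm.read_camera(n);cv2.imwrite("pics/"+f+".png",im);return im,cam(n,s),s
def totool(s,P):  # world point -> shift in tool axes, cm
    return 100*q2R(s["orientation"]).T@(np.array(P)-s["position"])
E
python3 - <<'E'
from h import *
T=cam("top");S=cam("scene")
pts={"vb":((171,254),(152,204),.035),"pin":((171,193),(209,173),.045),"tub":((220,218),(231,194),.058),"ring":((324,229),(335,256),.025),"bush":((374,216),(412,271),.032),"seat":((369,248),(381,302),.012)}
for k,(a,b,z) in pts.items():
    p,e=tri([ray(T,a),ray(S,b)]);print(k,plane(T,a,z).round(3),p.round(3),e.round(4))
print("scene machine edge low", [tri([ray(T,a),ray(S,b)]) for a,b in [((375,168),(388,207)),]])
# hulls in top
im=cv2.imread("pics/top0.png");cv2.imwrite("pics/topc.png",cv2.resize(im[140:310,120:440],None,fx=2.5,fy=2.5,interpolation=cv2.INTER_CUBIC))
E
```

```text
vb [0.425 0.268 0.035] [0.42  0.272 0.032] 0.0063
pin [0.6   0.266 0.045] [0.599 0.267 0.042] 0.001
tub [0.525 0.124 0.058] [0.525 0.124 0.056] 0.0003
ring [ 0.491 -0.173  0.025] [ 0.491 -0.173  0.024] 0.0004
bush [ 0.526 -0.317  0.032] [ 0.526 -0.318  0.029] 0.0002
seat [ 0.434 -0.304  0.012] [ 0.434 -0.303  0.013] 0.0008
scene machine edge low [(array([ 0.62481288, -0.26513187,  0.11214306]), np.float64(0.04797510899680929))]
```

View pics/topc.png

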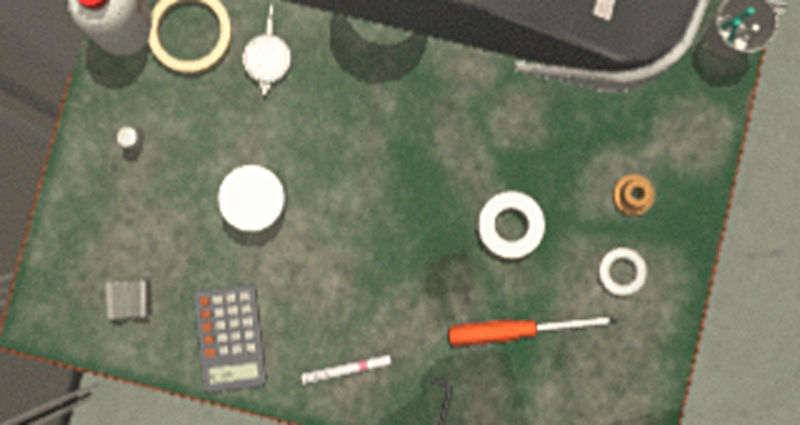

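View pics/wrist0.png

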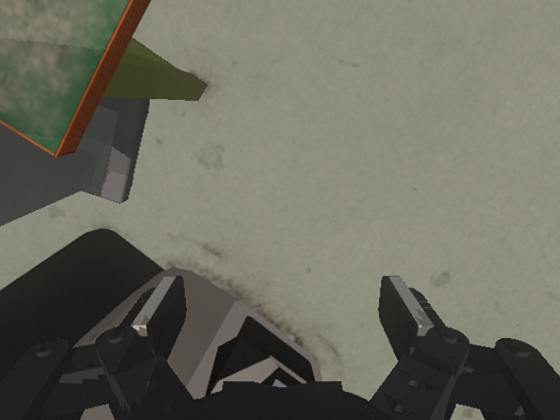

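The top crop shows the V-block's groove running fore and aft at crop (127,300), the bush at (634,195), the seat ring at (623,271), the master ring at (511,225) and the tub at (251,198). The wrist view shows only the fingers and the floor. I'll check how far the machine overhangs, then move.

```bash
python3 - <<'E'
from h import *
T=cam("top");S=cam("scene")
for z in(.1,.2,.3,.45): print(z,[plane(T,p,z)[:2].round(3).tolist() for p in((152,122),(270,148),(375,168))],[proj(S,plane(T,p,z)).round().tolist() for p in((152,122),(270,148),(375,168))])
E
```

```text
0.1 [[0.794, 0.309], [0.714, -0.02], [0.654, -0.31]] [[245.0, 126.0], [329.0, 163.0], [439.0, 207.0]]
0.2 [[0.766, 0.286], [0.692, -0.019], [0.636, -0.288]] [[243.0, 96.0], [325.0, 125.0], [431.0, 161.0]]
0.3 [[0.738, 0.262], [0.67, -0.019], [0.619, -0.266]] [[240.0, 61.0], [320.0, 82.0], [423.0, 109.0]]
0.45 [[0.696, 0.226], [0.637, -0.018], [0.592, -0.233]] [[236.0, 1.0], [311.0, 9.0], [407.0, 21.0]]
```

Call:
servo_tool(
  motion=[
    [1,33,-24,0,0,0,-0.62],
    [1,33,-24,0,0,0,-0.62],
    [1,33,-24,0,0,0,-0.62],
    [1,33,-24,0,0,0,-0.62],
    [1,33,-24,0,0,0,-0.62],
    [1,33,-24,0,0,0,-0.62],
    [1,33,-24,0,0,0,-0.62],
    [1,33,-24,0,0,0,-0.62],
    [1,33,-24,0,0,0,-0.62],
    [1,33,-24,0,0,0,-0.62],
    [1,33,-24,0,0,0,-0.62],
    [1,33,-24,0,0,0,-0.62],
    [1,33,-24,0,0,0,-0.62],
    [1,33,-24,0,0,0,-0.62],
  ],
)

```text
time_s: 1.32
position: [0.4395, -0.2526, 0.2311]
orientation: [-0.0, 0.887, 0.462, -0.0]
contact_force: [0.1, -0.1, 0.1]
gripper_width: 0.0854
finger_force: 0.0
```

```bash
python3 - <<'E'
from h import *
im,C,s=shot("wrist","w1");print(s["position"],s["time_s"])
for n,p in dict(bush=(.526,-.317,.032),ring=(.491,-.173,.025),seat=(.434,-.304,.012)).items(): print(n,proj(C,p))
E
```

```text
[ 0.43953234 -0.25257851  0.23110845] 1.3167
bush [384.86132201 186.25652259]
ring [278.0411028   86.74631366]
seat [303.655508   218.35137663]
```

View pics/w1.png

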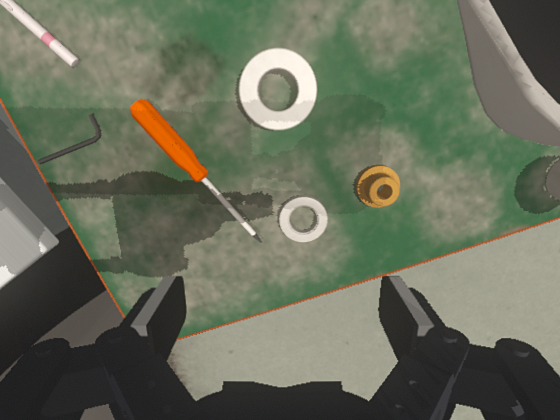

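The wrist view shows the master ring at (278,89), the bush at (379,187) with its bore at (384,190), and the seat ring at (303,219). The screwdriver tip (258,240) lies close to the seat ring. These match the predictions.

```bash
cat >>h.py <<'E'
def blob(im,px,kind,rad=70):
    """holes & outer ellipse of blob near px. kind: 'white' or 'gold'"""
    h=cv2.cvtColor(im,cv2.COLOR_BGR2HSV)
    m=(h[...,1]<45)&(h[...,2]>(150 if kind=='white' else 0)) if kind!='gold' else (h[...,0]>8)&(h[...,0]<28)&(h[...,1]>90)&(h[...,2]>90)
    w=np.zeros(m.shape,np.uint8);cv2.circle(w,tuple(int(v) for v in px),rad,1,-1)
    m=cv2.morphologyEx((m&(w>0)).astype(np.uint8),cv2.MORPH_OPEN,np.ones((3,3)))
    cs,hi=cv2.findContours(m,cv2.RETR_CCOMP,cv2.CHAIN_APPROX_NONE);out=[]
    for c,k in zip(cs,hi[0]):
        if cv2.contourArea(c)>60:
            hull=cv2.convexHull(c)
            e=cv2.fitEllipse(c);out.append(('hole' if k[3]>=0 else 'outer',np.round(e[0],1),np.round(e[1],1)))
    return out
E
python3 - <<'E'
from h import *
s=arm.observe();C=cam("wrist",s);im=cv2.imread("pics/w1.png")
for n,p,k,z in(("ring",(278,89),"white",.025),("seat",(303,219),"white",.012),("bush",(379,187),"gold",.032)):
    for b in blob(im,p,k,55 if k=="white" else 40): print(n,b,plane(C,b[1],z).round(4))
print(proj(cam("wrist",s),(.526,-.317,.032)))
T=cam("top");im=cv2.imread("pics/top0.png")
for n,p,k,z in(("ring",(324,229),"white",.025),("tub",(220,219),"white",.058),("seat",(369,248),"white",.012),("bush",(374,217),"gold",.012),("pin",(171,194),"white",.045)):
    for b in blob(im,p,k,25): print(n,b,plane(T,b[1],z).round(4))
E
```

```text
ring ('outer', array([277.6,  88.4]), array([77.1, 81.7])) [ 0.4898 -0.1742  0.025 ]
ring ('hole', array([277.8,  89.4]), array([40.8, 43.3])) [ 0.4894 -0.1751  0.025 ]
seat ('outer', array([275.6, 232.9]), array([ 9.1, 19. ])) [ 0.3976 -0.3003  0.012 ]
seat ('outer', array([303.1, 219.4]), array([45. , 47.9])) [ 0.4327 -0.3048  0.012 ]
seat ('hole', array([303.4, 218.9]), array([27.1, 28.6])) [ 0.4333 -0.3045  0.012 ]
bush ('outer', array([378.3, 186.1]), array([41.7, 43.3])) [ 0.5204 -0.3131  0.032 ]
[384.80987653 186.03784152]
ring ('outer', array([324.3, 229.3]), array([25.6, 26.2])) [ 0.4898 -0.1734  0.025 ]
ring ('hole', array([324.1, 229.3]), array([13.8, 14.3])) [ 0.4898 -0.1728  0.025 ]
tub ('outer', array([219.9, 218.6]), array([26.1, 26.2])) [0.5229 0.1248 0.058 ]
seat ('outer', array([368.9, 248.1]), array([18.3, 18.5])) [ 0.4338 -0.3033  0.012 ]
seat ('hole', array([368.8, 248. ]), array([11.6, 11.8])) [ 0.4341 -0.303   0.012 ]
bush ('outer', array([373. , 217.5]), array([15.7, 16.4])) [ 0.5228 -0.3182  0.012 ]
```

Call:
servo_tool(
  motion=[
    [1,-0.5,10.6,10,0,0,0],
    [1,-0.5,10.6,10,0,0,0],
    [1,-0.5,10.6,10,0,0,0],
    [1,-0.5,10.6,10,0,0,0],
    [1,-0.5,10.6,10,0,0,0],
    [1,-0.5,10.6,10,0,0,0],
  ],
)

```text
time_s: 1.87
position: [0.5228, -0.3172, 0.1295]
orientation: [-0.002, 0.887, 0.462, -0.001]
contact_force: [0.1, 0.2, 0.6]
gripper_width: 0.085
finger_force: 0.0
```

```bash
python3 - <<'E'
from h import *
im,C,s=shot("wrist","w2");print(s["position"],proj(C,(.5235,-.318,.032)),proj(C,(.5235,-.318,.0)))
for b in blob(im,proj(C,(.5235,-.318,.02)),"gold",70): print(b,plane(C,b[1],.032).round(4),plane(C,b[1],.012).round(4))
E
```

```text
[ 0.52278207 -0.31720519  0.12951831] [283.37894336 213.48099708] [283.36294809 201.82407752]
('outer', array([284.5, 207.7]), array([57.2, 57.6])) [ 0.5268 -0.3148  0.032 ] [ 0.5234 -0.3198  0.012 ]
('hole', array([284.4, 211.1]), array([ 8.1, 15.1])) [ 0.5252 -0.3169  0.032 ] [ 0.5217 -0.3221  0.012 ]
```

View pics/w2.png

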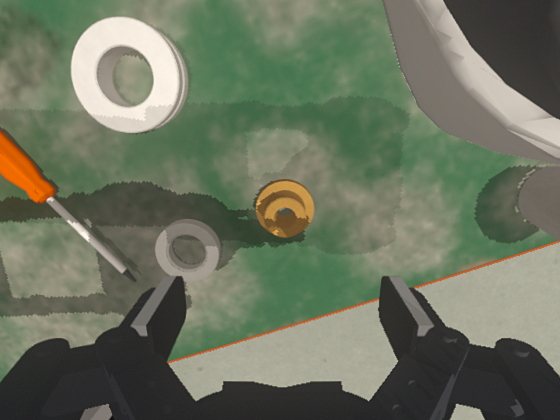

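The bush bore is centred at (285,213), between the fingers, and the flange is at (285,208). The seat ring (188,250) is clear of the left finger. I'll descend on the bush.

Call:
servo_tool(
  motion=[
    [1,-0.1,0.15,4,0,0,0],
    [1,-0.1,0.15,8,0,0,0],
    [1,-0.1,0.15,10,0,0,0],
    [1,-0.1,0.15,11,0,0,0],
    [1,-0.1,0.15,11.4,0,0,0],
    [1,-0.1,0.15,11.4,0,0,0],
    [1,-0.1,0.15,11.4,0,0,0],
  ],
)

```text
time_s: 2.5
position: [0.5264, -0.3192, 0.0197]
orientation: [0.002, 0.886, 0.463, 0.001]
contact_force: [1.1, 1.1, -0.7]
gripper_width: 0.0854
finger_force: 0.0
```

```bash
python3 - <<'E'
from h import *
C2=cam("wrist",dict(position=np.array([.52278,-.31720,.12952]),orientation=np.array([-.002,.887,.462,-.001])))
C1=cam("wrist",dict(position=np.array([.43953,-.25258,.23111]),orientation=np.array([0,.887,.462,0])))
print(tri([ray(C1,(384,190)),ray(C2,(285,213))]))
im,C,s=shot("wrist","w3");print(s["position"],s["contact_force"])
E
```

```text
(array([ 0.52386871, -0.31992117,  0.02972156]), np.float64(0.001001372591139478))
[ 0.52643247 -0.31915326  0.01966126] [ 1.14606247  1.07325054 -0.65211595]
```

View pics/w3.png

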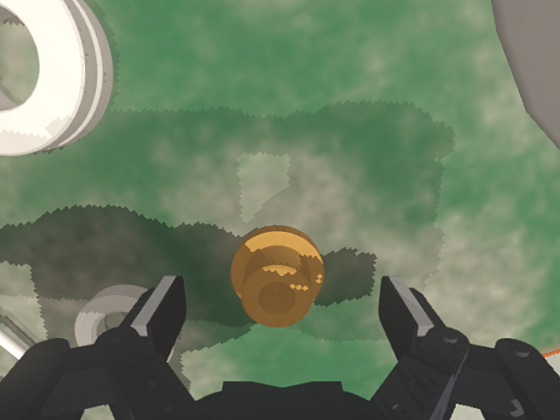

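The bush (277,280) sits between the fingers. The left finger passes over the green beside the seat ring, clear of it. I'll lower by the last few millimetres and close.

Call:
servo_tool(
  motion=[
    [1,0,0,0.35,0,0,0],
    [1,0,0,0.35,0,0,0],
    [1,0,0,0.35,0,0,0],
    [1,0,0,0.35,0,0,0],
  ],
)

```text
time_s: 2.88
position: [0.5252, -0.3182, 0.0142]
orientation: [0.0, 0.886, 0.463, 0.0]
contact_force: [-0.1, -0.2, -0.6]
gripper_width: 0.0851
finger_force: 0.0
```

Call:
servo_tool(
  motion=[
    [-1,-0.1,0,0,0,0,0],
    [-1,-0.1,0,0,0,0,0],
    [-1,-0.1,0,0,0,0,0],
    [-1,-0.1,0,0,0,0,0],
    [-1,-0.1,0,0,0,0,0],
    [-1,-0.1,0,0,0,0,0],
    [-1,-0.1,0,0,0,0,0],
    [-1,-0.1,0,0,0,0,0],
    [-1,-0.1,0,0,0,0,0],
    [-1,-0.1,0,0,0,0,0],
    [-1,-0.1,0,0,0,0,0],
    [-1,-0.1,0,0,0,0,0],
  ],
)

```text
time_s: 3.88
position: [0.5248, -0.3191, 0.0141]
orientation: [0.0, 0.886, 0.463, 0.0]
contact_force: [1.9, -1.2, 3.5]
gripper_width: 0.0298
finger_force: 59.7
```

Call:
servo_tool(
  motion=[
    [-1,0,0,-3,0,0,0],
    [-1,0,0,-6,0,0,0],
    [-1,3,-3.5,-7,0,0,0],
    [-1,6,-7,-7,0,0,0],
    [-1,9,-10.2,-7,0,0,0],
    [-1,9.9,-11.15,-7,0,0,0],
    [-1,9.9,-11.15,-7,0,0,0],
    [-1,9.9,-11.15,-7,0,0,0],
    [-1,9.9,-11.15,-7,0,0,0],
    [-1,9.9,-11.15,-7,0,0,0],
  ],
)

```text
time_s: 4.72
position: [0.4899, -0.1749, 0.0838]
orientation: [0.0, 0.887, 0.463, 0.0]
contact_force: [1.3, 0.4, -0.9]
gripper_width: 0.03
finger_force: 59.9
```

```bash
python3 - <<'E'
from h import *
im,C,s=shot("wrist","w4");t,Ct,_=shot("top","t4");print(s["position"],s["orientation"],s["gripper_width"])
for b in blob(im,proj(C,(.4897,-.174,.025)),"white",110): print(b,plane(C,b[1],.025).round(4))
z=s["position"][2]-.0141
for b in blob(im,proj(C,[*s["position"][:2],z+.02]),"gold",90): print(b,plane(C,b[1],z+.032).round(4),plane(C,b[1],z+.012).round(4))
E
```

```text
[ 0.48994782 -0.17490971  0.08375222] [3.58082717e-04 8.86503820e-01 4.62721126e-01 8.80668953e-05] 0.029992157321300103
('outer', array([250.5, 329.8]), array([ 6.9, 13.4])) [ 0.429  -0.2236  0.025 ]
('outer', array([310.4, 326.3]), array([ 7.3, 18.1])) [ 0.4656 -0.2457  0.025 ]
('outer', array([283.9, 218.2]), array([ 95.3, 109.9])) [ 0.4965 -0.1684  0.025 ]
('outer', array([281.8, 278.1]), array([ 80.3, 111. ])) [ 0.495  -0.1681  0.1017] [ 0.4888 -0.177   0.0817]
```

View pics/w4.png

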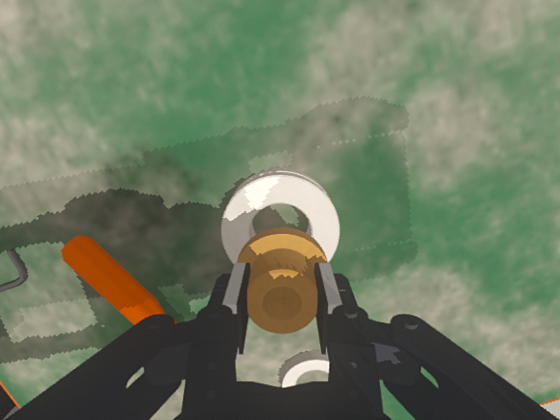

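The bush is held above the ring and laterally aligned. The ring spans columns 222–340 with its top edge near row 172, and the flange's front edge is near row 229.

```bash
python3 - <<'E'
from h import *
s=arm.observe();C=cam("wrist",s);im=cv2.imread("pics/w4.png");print(s["position"])
for c in(262,282,302):
    print(c,[(r,im[r,c].tolist()) for r in list(range(166,182,1))][::1] if c==282 else '')
g=cv2.cvtColor(im,cv2.COLOR_BGR2HSV)
print("row 225 sat",[(c,int(g[225,c,1])) for c in list(range(216,230))+list(range(332,346))])
print("flange col282",[(r,im[r,282].tolist()) for r in range(222,238,2)])
Rt=q2R(s["orientation"])
for r in(172,174,176): print(r,(plane(C,(282,r),.025)-Rt[:,0]*.038).round(4))
for r in(226,228,230): print(r,(plane(C,(282,r),.0817)-Rt[:,0]*.0235).round(4))
E
```

```text
[ 0.48987991 -0.17506419  0.0837277 ]
262 
282 [(166, [128, 152, 151]), (167, [124, 148, 148]), (168, [129, 144, 150]), (169, [125, 135, 143]), (170, [144, 157, 164]), (171, [199, 213, 222]), (172, [142, 155, 163]), (173, [129, 141, 148]), (174, [138, 150, 158]), (175, [205, 217, 226]), (176, [199, 212, 221]), (177, [216, 229, 238]), (178, [217, 229, 238]), (179, [217, 229, 238]), (180, [216, 228, 237]), (181, [217, 229, 238])]
302 
row 225 sat [(216, 45), (217, 43), (218, 42), (219, 43), (220, 43), (221, 35), (222, 34), (223, 30), (224, 32), (225, 30), (226, 32), (227, 32), (228, 32), (229, 32), (332, 22), (333, 24), (334, 24), (335, 24), (336, 23), (337, 23), (338, 24), (339, 28), (340, 68), (341, 73), (342, 68), (343, 70), (344, 75), (345, 74)]
flange col282 [(222, [82, 99, 101]), (224, [80, 96, 99]), (226, [80, 99, 100]), (228, [67, 104, 134]), (230, [67, 103, 134]), (232, [64, 98, 128]), (234, [92, 169, 218]), (236, [90, 162, 211])]
172 [ 0.4906 -0.1748  0.025 ]
174 [ 0.4899 -0.1758  0.025 ]
176 [ 0.4892 -0.1768  0.025 ]
226 [ 0.4907 -0.1745  0.0817]
228 [ 0.4902 -0.1753  0.0817]
230 [ 0.4896 -0.1761  0.0817]
```

Call:
servo_tool(
  motion=[
    [-1,0,-0.08,2.5,0,0,0],
    [-1,0,-0.08,3.8,0,0,0],
    [-1,0,-0.08,4.2,0,0,0],
    [-1,0,-0.08,4.3,0,0,0],
    [-1,0,-0.08,4.4,0,0,0],
    [-1,0,-0.08,4.45,0,0,0],
    [-1,0,-0.08,4.45,0,0,0],
    [-1,0,-0.08,4.45,0,0,0],
  ],
)

```text
time_s: 5.48
position: [0.4895, -0.1738, 0.0401]
orientation: [0.001, 0.886, 0.463, 0.001]
contact_force: [-0.4, 1.3, -2.0]
gripper_width: 0.0297
finger_force: 59.9
```

Call:
servo_tool(
  motion=[
    [-1,0,0,0.08,0,0,0],
    [-1,0,0,0.12,0,0,0],
    [-1,0,0,0.12,0,0,0],
    [-1,0,0,0.12,0,0,0],
  ],
)

```text
time_s: 5.82
position: [0.4895, -0.1737, 0.0388]
orientation: [0.001, 0.886, 0.463, 0.0]
contact_force: [-0.2, 0.4, 3.3]
gripper_width: 0.0295
finger_force: 60.3
```

Call:
servo_tool(
  motion=[
    [0,0,0,0,0,0,0],
    [0.6,0,0,0,0,0,0],
    [1,0,0,0,0,0,0],
    [1,0,0,0,0,0,0],
    [1,0,0,0,0,0,0],
    [1,0,0,-1,0,0,0],
    [1,0,0,-4,0,0,0],
    [1,0,0,-8,0,0,0],
    [1,-2,0,-11,0,0,0],
    [1,-4,0,-13,0,0,0],
    [1,-4,0,-13,0,0,0],
    [1,-4,0,-13,0,0,0],
  ],
)

```text
time_s: 6.82
position: [0.4668, -0.2073, 0.1703]
orientation: [0.002, 0.887, 0.462, 0.001]
contact_force: [-0.8, -0.1, -0.4]
gripper_width: 0.0853
finger_force: 0.0
```

```bash
python3 - <<'E'
from h import *
im,C,s=shot("wrist","w5");t,Ct,_=shot("top","t5");print(s["position"],s["orientation"],s["gripper_width"])
c=proj(C,(.4897,-.174,.025))
for b in blob(im,c,"white",110): print(b,plane(C,b[1],.025).round(4))
for b in blob(im,c,"gold",90): print(b,plane(C,b[1],.057).round(4),plane(C,b[1],.037).round(4))
c=proj(Ct,(.4897,-.174,.025))
for b in blob(t,c,"white",25): print('top',b,plane(Ct,b[1],.025).round(4))
for b in blob(t,c,"gold",25): print('top',b,plane(Ct,b[1],.037).round(4))
cv2.imwrite("pics/w5.png",im)
E
```

```text
[ 0.4668271  -0.20734771  0.17029326] [0.00174597 0.88677451 0.4621971  0.00132549] 0.0852703961974339
('outer', array([279.6, 150.3]), array([88.7, 89.3])) [ 0.4895 -0.1733  0.025 ]
('hole', array([279.4, 154.7]), array([58.8, 59. ])) [ 0.4872 -0.1763  0.025 ]
('outer', array([279.4, 154.8]), array([55.4, 56.2])) [ 0.4898 -0.1727  0.057 ] [ 0.4881 -0.175   0.037 ]
('hole', array([279.9, 156.3]), array([14.9, 18.3])) [ 0.4894 -0.1739  0.057 ] [ 0.4878 -0.1762  0.037 ]
top ('outer', array([323.8, 229.3]), array([22.9, 23.9])) [ 0.4899 -0.1719  0.025 ]
top ('outer', array([324.9, 229.5]), array([15.1, 15.6])) [ 0.4886 -0.1737  0.037 ]
```

View pics/w5.png

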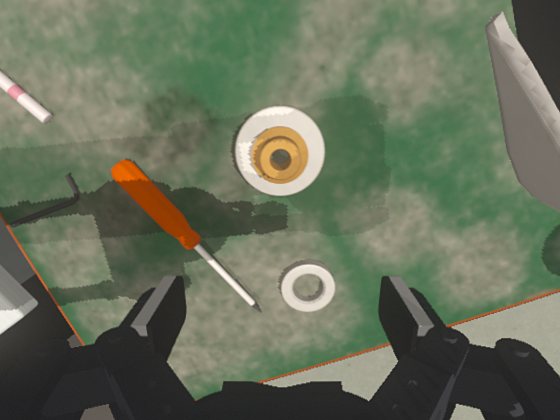

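The bush stands upright on the ring at (280,156) and the ring is at (279,150). I'll check the centring from the edges.

```bash
python3 - <<'E'
from h import *
s=arm.observe();C=cam("wrist",s);im=cv2.imread("pics/w5.png");g=cv2.cvtColor(im,cv2.COLOR_BGR2HSV)
print("col280",[(r,*g[r,280].tolist()) for r in list(range(102,112))+list(range(122,132))+list(range(176,200))])
print("row150",[(c,*g[150,c].tolist()) for c in list(range(230,240))+list(range(246,256))+list(range(302,312))+list(range(318,328))])
for n,r,z in(("ringfar",106,.025),("flfar",127,.037),("flnear",183,.037),("ringnear",195,.025)): print(n,totool(s,plane(C,(280,r),z))[:2])
E
```

```text
col280 [(102, 33, 44, 140), (103, 31, 43, 141), (104, 31, 42, 139), (105, 29, 40, 142), (106, 19, 29, 194), (107, 16, 22, 241), (108, 19, 21, 255), (109, 18, 20, 255), (110, 18, 20, 255), (111, 18, 20, 255), (122, 17, 23, 230), (123, 17, 23, 230), (124, 17, 21, 231), (125, 17, 20, 228), (126, 15, 57, 188), (127, 18, 147, 201), (128, 18, 153, 210), (129, 18, 148, 208), (130, 18, 148, 208), (131, 18, 148, 208), (176, 18, 154, 195), (177, 18, 150, 195), (178, 18, 152, 193), (179, 17, 150, 167), (180, 17, 151, 179), (181, 17, 152, 189), (182, 18, 159, 189), (183, 16, 120, 194), (184, 16, 22, 221), (185, 18, 23, 223), (186, 17, 24, 221), (187, 18, 25, 222), (188, 17, 24, 222), (189, 17, 24, 222), (190, 19, 24, 222), (191, 19, 25, 222), (192, 17, 24, 223), (193, 18, 25, 225), (194, 15, 25, 226), (195, 19, 31, 183), (196, 51, 62, 107), (197, 56, 77, 103), (198, 57, 73, 112), (199, 59, 77, 120)]
row150 [(230, 39, 46, 111), (231, 34, 44, 92), (232, 32, 47, 82), (233, 28, 51, 80), (234, 25, 45, 97), (235, 19, 33, 161), (236, 19, 26, 204), (237, 17, 24, 219), (238, 19, 24, 220), (239, 19, 23, 230), (246, 17, 21, 250), (247, 18, 23, 242), (248, 18, 26, 216), (249, 19, 28, 192), (250, 17, 26, 186), (251, 15, 56, 197), (252, 17, 111, 215), (253, 18, 147, 218), (254, 18, 152, 201), (255, 17, 148, 179), (302, 18, 149, 209), (303, 18, 151, 208), (304, 18, 151, 208), (305, 18, 153, 207), (306, 18, 154, 207), (307, 17, 110, 211), (308, 16, 43, 223), (309, 17, 23, 229), (310, 17, 22, 231), (311, 18, 24, 231), (318, 19, 24, 231), (319, 17, 23, 231), (320, 18, 24, 232), (321, 18, 24, 232), (322, 17, 23, 231), (323, 17, 25, 218), (324, 27, 29, 173), (325, 46, 56, 122), (326, 52, 83, 107), (327, 55, 78, 108)]
ringfar [ 7.68722066 -0.10764746]
flfar [ 6.09689732 -0.10673792]
flnear [ 1.57409285 -0.12193821]
ringnear [ 0.2315621  -0.13266286]
```

The bush is centred to about 1 mm, which is fine. Next is the V-block.

Call:
servo_tool(
  motion=[
    [1,33.6,-31.7,-5,0,0,1.0],
    [1,33.6,-31.7,-5,0,0,1.0],
    [1,33.6,-31.7,-5,0,0,1.0],
    [1,33.6,-31.7,-5,0,0,1.0],
    [1,33.6,-31.7,-5,0,0,1.0],
    [1,33.6,-31.7,-5,0,0,1.0],
    [1,33.6,-31.7,-5,0,0,1.0],
    [1,33.6,-31.7,-5,0,0,1.0],
    [1,33.6,-31.7,-5,0,0,1.0],
    [1,33.6,-31.7,-5,0,0,1.0],
    [1,33.6,-31.7,-5,0,0,1.0],
    [1,33.6,-31.7,-5,0,0,1.0],
    [1,33.6,-31.7,-5,0,0,1.0],
    [1,33.6,-31.7,-5,0,0,1.0],
    [1,33.6,-31.7,-5,0,0,1.0],
    [1,33.6,-31.7,-5,0,0,1.0],
  ],
)

```text
time_s: 8.25
position: [0.3966, 0.2498, 0.2165]
orientation: [0.001, 1.0, -0.018, -0.001]
contact_force: [1.2, -0.5, 0.0]
gripper_width: 0.085
finger_force: 0.0
```

```bash
python3 - <<'E'
from h import *
im,C,s=shot("wrist","w6");print(s["position"],s["orientation"],s["joints"].round(2))
print(proj(C,(.425,.268,.035)),proj(C,(.523,.125,.058)),proj(C,(.6,.266,.045)))
c=proj(C,(.523,.125,.058))
for b in blob(im,c,"white",80): print(b,plane(C,b[1],.058).round(4))
E
```

```text
[0.39657092 0.24981207 0.21648575] [ 0.00106213  0.99983064 -0.01831298 -0.0014828 ] [ 0.47  0.02  2.   -0.    1.12  2.08]
[260.45291659 159.51896079] [426.62280365  38.52558503] [250.03926056 -56.93977525]
('outer', array([428.7,  41.9]), array([90.9, 94. ])) [0.5204 0.1231 0.058 ]
```

View pics/w6.png

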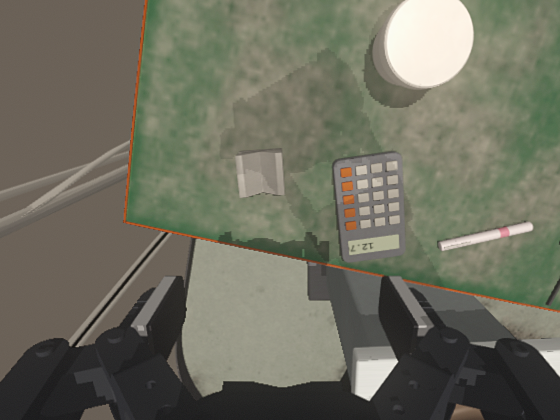

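The V-block is at (260,172), corners about (237,153), (281,150), (284,190) and (240,197), with its groove fore and aft. The calculator's left edge is at column 334, leaving over 45 mm of clearance. The tub is at (429,42).

```bash
python3 - <<'E'
from h import *
s=arm.observe();C=cam("wrist",s);im=cv2.imread("pics/w6.png");x0,y0=228,138;r=im[y0:208,x0:296]
g=cv2.cvtColor(r,cv2.COLOR_BGR2HSV)
# background = green/tan: b-channel lower than r or g; metal neutral
m=(g[...,1]<28).astype(np.uint8)
for row in m[::3,::2]: print(''.join('#' if v else '.' for v in row))
n,l,st,c=cv2.connectedComponentsWithStats(m);k=1+st[1:,4].argmax()
cs,_=cv2.findContours((l==k).astype(np.uint8),cv2.RETR_EXTERNAL,cv2.CHAIN_APPROX_NONE);rect=cv2.minAreaRect(cs[0]);print(rect,st[k])
P=[plane(C,q+[x0,y0],.035)[:2].round(4) for q in cv2.boxPoints(rect)];print(P)
E
```

```text
..................................
..................................
..................................
..................................
..................................
..................................
..................................
......#...........................
..................................
..................................
..................................
..................................
..................................
.......#..........................
..................................
..................................
..................................
..................................
..................................
..................................
..................................
..................................
..................................
..................................
((12.5, 25.5), (1.0, 1.0), 90.0) [12 25  2  2  4]
[array([0.4228, 0.2877]), array([0.4228, 0.2868]), array([0.4218, 0.2868]), array([0.4219, 0.2878])]
```

```bash
python3 - <<'E'
from h import *
s=arm.observe();im=cv2.imread("pics/w6.png");g=cv2.cvtColor(im,cv2.COLOR_BGR2HSV)
for r in(156,175,190): print(r,[(c,*g[r,c].tolist()) for c in range(230,294,2)])
for c in(246,275): print('c',c,[(r,*g[r,c].tolist()) for r in range(142,206,2)])
E
```

```text
156 [(230, 24, 40, 128), (232, 26, 41, 125), (234, 26, 42, 135), (236, 17, 31, 164), (238, 17, 29, 176), (240, 19, 28, 190), (242, 18, 34, 151), (244, 19, 36, 149), (246, 17, 34, 149), (248, 19, 32, 150), (250, 18, 31, 150), (252, 20, 31, 150), (254, 20, 34, 150), (256, 17, 33, 154), (258, 19, 32, 152), (260, 18, 34, 148), (262, 18, 32, 145), (264, 19, 33, 145), (266, 20, 32, 142), (268, 18, 32, 142), (270, 17, 34, 141), (272, 18, 33, 139), (274, 17, 35, 139), (276, 19, 31, 174), (278, 18, 29, 173), (280, 19, 31, 174), (282, 21, 38, 128), (284, 27, 44, 117), (286, 27, 39, 117), (288, 27, 46, 117), (290, 30, 40, 116), (292, 27, 43, 118)]
175 [(230, 30, 41, 132), (232, 30, 42, 129), (234, 31, 42, 127), (236, 32, 38, 122), (238, 17, 29, 182), (240, 18, 27, 191), (242, 19, 29, 194), (244, 19, 30, 163), (246, 20, 33, 163), (248, 18, 31, 163), (250, 20, 31, 162), (252, 19, 33, 164), (254, 19, 33, 164), (256, 19, 33, 162), (258, 17, 30, 163), (260, 17, 32, 165), (262, 20, 32, 160), (264, 18, 33, 141), (266, 20, 33, 139), (268, 17, 33, 140), (270, 18, 31, 140), (272, 18, 33, 140), (274, 18, 
[... 1427 characters left out ...]
37, 45, 130), (202, 35, 43, 130), (204, 36, 46, 132)]
c 275 [(142, 23, 41, 130), (144, 26, 43, 126), (146, 28, 41, 118), (148, 24, 36, 105), (150, 19, 38, 108), (152, 19, 34, 119), (154, 17, 29, 165), (156, 17, 30, 159), (158, 18, 33, 153), (160, 16, 33, 148), (162, 17, 33, 145), (164, 16, 34, 143), (166, 17, 34, 141), (168, 17, 35, 140), (170, 19, 35, 138), (172, 18, 34, 137), (174, 17, 34, 137), (176, 16, 35, 140), (178, 17, 33, 138), (180, 17, 34, 137), (182, 18, 34, 136), (184, 19, 33, 133), (186, 17, 34, 134), (188, 19, 36, 136), (190, 20, 34, 135), (192, 18, 33, 140), (194, 17, 34, 119), (196, 28, 37, 130), (198, 30, 40, 127), (200, 30, 42, 129), (202, 30, 38, 134), (204, 29, 39, 137)]
```

```bash
python3 - <<'E'
from h import *
s=arm.observe();C=cam("wrist",s);P=lambda c,r:plane(C,(c,r),.035)[:2]
L=[P(235.3,156),P(237,175),P(239,190)];Rr=[P(281.7,156),P(283.2,175),P(284.3,190)]
far=[P(246,153.2),P(275,152.0)];near=[P(246,197.3),P(275,194.6)]
for n,a in(("L",L),("R",Rr)): d=a[0]-a[-1];print(n,np.degrees(np.arctan2(d[1],d[0])))
for n,a in(("F",far),("N",near)): d=a[0]-a[-1];print(n,np.degrees(np.arctan2(-d[0],d[1])))
print("width",np.linalg.norm(L[1]-Rr[1]),"mid",(L[1]+Rr[1])/2,(L[1]+Rr[1]+L[2]+Rr[2]+L[0]+Rr[0])/6,"len",[np.linalg.norm(f-n) for f,n in zip(far,near)],"mid",(sum(far)+sum(near))/4)
print(s["position"])
# heights: triangulate centre with top view
T=cam("top");print(tri([ray(T,(171,259)),ray(C,(260,174))]))
E
```

```text
L 1.618421223335365
R 2.112070350626547
F 0.03613155895679301
N 3.198499985083993
width 0.04519189236578707 mid [0.4102829  0.26898682] [0.41143375 0.26892106] len [np.float64(0.04383935879454226), np.float64(0.042165413312405704)] mid [0.41056707 0.2685882 ]
[0.39689721 0.24950314 0.21675718]
(array([0.4107706 , 0.26890072, 0.03113261]), np.float64(0.0004704347345812538))
```

Call:
servo_tool(
  motion=[
    [1,1.3,-2.0,3,0,0,-0.07],
    [1,1.3,-2.0,6.5,0,0,-0.07],
    [1,1.3,-2.0,10,0,0,-0.07],
    [1,1.3,-2.0,12,0,0,-0.07],
    [1,1.3,-2.0,12,0,0,-0.07],
    [1,1.3,-2.0,12,0,0,-0.07],
    [1,1.3,-2.0,12,0,0,-0.07],
  ],
)

```text
time_s: 8.88
position: [0.4127, 0.2698, 0.0992]
orientation: [-0.0, 1.0, 0.016, 0.001]
contact_force: [1.2, 0.6, 0.5]
gripper_width: 0.0855
finger_force: 0.0
```

```bash
python3 - <<'E'
from h import *
im,C,s=shot("wrist","w7");print(s["position"],s["orientation"])
print(proj(C,(.4105,.2687,.035)))
g=cv2.cvtColor(im,cv2.COLOR_BGR2HSV);x0,y0=210,140
m=((g[...,0]<23)&(g[...,1]<40)&(g[...,2]>120))[y0:300,x0:360].astype(np.uint8)
m=cv2.morphologyEx(m,cv2.MORPH_OPEN,np.ones((5,5)));n,l,st,c=cv2.connectedComponentsWithStats(m);k=1+st[1:,4].argmax()
cs,_=cv2.findContours((l==k).astype(np.uint8),cv2.RETR_EXTERNAL,cv2.CHAIN_APPROX_NONE);rect=cv2.minAreaRect(cs[0]);print(rect,st[k])
P=[plane(C,q+[x0,y0],.035)[:2] for q in cv2.boxPoints(rect)];print(np.round(P,4),np.mean(P,0))
E
```

```text
[0.41271728 0.26982591 0.09920143] [-4.09305066e-04  9.99877727e-01  1.56092856e-02  8.44741174e-04]
[281.9481106  233.19362776]
((70.5, 90.5), (65.0, 69.0), 90.0) [  36   58   70   66 4058]
[[0.4338 0.2923]
 [0.4352 0.2483]
 [0.3895 0.2456]
 [0.3881 0.2925]] [0.41163114 0.26969333]
```

View pics/w7.png

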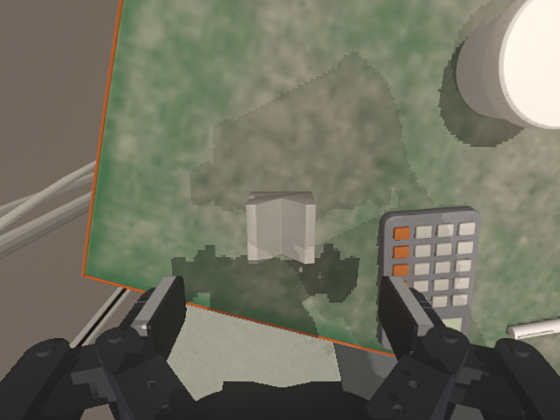

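The V-block (281,228) is square to and centred between the fingers. The calculator's left edge is at column 380, so I'll narrow the jaw for the descent.

Call:
servo_tool(
  motion=[
    [0.4,0,0,3,0,0,0],
    [0.4,0,0,4.5,0,0,0],
    [0.4,0,0,6,0,0,0],
    [0.4,0,0,8,0,0,0],
    [0.4,0,0,9,0,0,0],
    [0.4,0,0,9.3,0,0,0],
    [0.4,0,0,9.3,0,0,0],
    [0.4,0,0,9.3,0,0,0],
  ],
)

```text
time_s: 9.6
position: [0.4125, 0.2707, 0.0063]
orientation: [-0.001, 1.0, 0.016, 0.001]
contact_force: [0.1, 0.6, 0.2]
gripper_width: 0.0598
finger_force: 0.0
```

Call:
servo_tool(
  motion=[
    [0.4,-0.1,0.1,0.1,0,0,0],
    [-1,-0.1,0.1,0.1,0,0,0],
    [-1,-0.1,0.1,0.1,0,0,0],
    [-1,-0.1,0.1,0.1,0,0,0],
    [-1,-0.1,0.1,0.1,0,0,0],
    [-1,-0.1,0.1,0.1,0,0,0],
    [-1,-0.1,0.1,0.1,0,0,0],
    [-1,-0.1,0.1,0.1,0,0,0],
  ],
)

```text
time_s: 10.27
position: [0.4115, 0.2697, 0.0053]
orientation: [-0.001, 1.0, 0.016, 0.001]
contact_force: [-1.4, 0.6, 6.6]
gripper_width: 0.0444
finger_force: 62.8
```

Call:
servo_tool(
  motion=[
    [-1,0,0,-3,0,0,0],
    [-1,0,0,-6.5,0,0,0],
    [-1,0,0,-10,0,0,0],
    [-1,1,3.5,-10,0,0,0.03],
    [-1,2,7,-10,0,0,0.05],
    [-1,3,10.5,-10,0,0,0.07],
    [-1,4,14,-10,0,0,0.09],
    [-1,5,17.5,-10,0,0,0.11],
    [-1,6,21,-10,0,0,0.13],
    [-1,7,24.5,-10,0,0,0.143],
    [-1,8,28,-10,0,0,0.143],
    [-1,8.56,29.7,-10,0,0,0.143],
    [-1,8.56,29.7,-10,0,0,0.143],
    [-1,8.56,29.7,-10,0,0,0.143],
    [-1,8.56,29.7,-10,0,0,0.143],
    [-1,8.56,29.7,-10,0,0,0.143],
  ],
)

```text
time_s: 11.6
position: [0.5044, -0.0239, 0.1033]
orientation: [-0.0, 0.999, -0.055, -0.001]
contact_force: [1.1, 0.3, -3.8]
gripper_width: 0.0441
finger_force: 63.4
```

```bash
python3 - <<'E'
from h import *
im,C,s=shot("wrist","w8");print(s["position"],s["orientation"],s["gripper_width"])
print("yaw",np.degrees(np.arctan2(*q2R(s["orientation"])[[1,0],0])))
g=cv2.cvtColor(im,cv2.COLOR_BGR2HSV)
for n,c,z in(("tub",(.523,.125),.058),("ring",(.4896,-.1738),.025)):
    p=proj(C,[*c,z]);print(n,p)
    for b in blob(im,p,"white",130): print(b,plane(C,b[1],z).round(4))
E
```

```text
[ 0.50443066 -0.023925    0.10334616] [-2.32380908e-04  9.98509840e-01 -5.45604905e-02 -1.09469187e-03] 0.044095329187448254
yaw -6.2552598780057265
tub [ 36.93171058 237.24711993]
('outer', array([ 69.8, 349.5]), array([ 9.5, 14.3])) [0.4389 0.131  0.058 ]
('outer', array([ 49.7, 230.2]), array([109.2, 123.3])) [0.5266 0.1153 0.058 ]
ring [493.42878747 220.14595874]
('outer', array([528.1, 339.3]), array([ 6.6, 62.7])) [ 0.3822 -0.2126  0.025 ]
('outer', array([495.3, 219. ]), array([ 88.8, 104.2])) [ 0.4903 -0.1751  0.025 ]
```

View pics/w8.png

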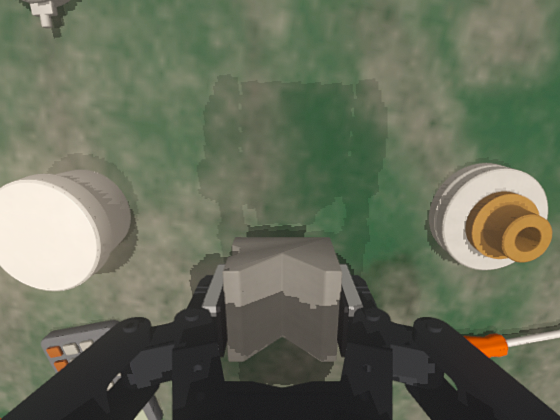

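The V-block is held level with the V up, at (282,300). The tub lid is at left (42,236), and the ring with the bush still in place is at right (495,219). I'll lower it.

Call:
servo_tool(
  motion=[
    [-1,0.2,0.07,3,0,0,0],
    [-1,0.2,0.07,6,0,0,0],
    [-1,0.2,0.07,8,0,0,0],
    [-1,0.2,0.07,9,0,0,0],
    [-1,0.2,0.07,9,0,0,0],
    [-1,0.2,0.07,9,0,0,0],
    [-1,0.2,0.07,9,0,0,0],
  ],
)

```text
time_s: 12.23
position: [0.5092, -0.0257, 0.0154]
orientation: [0.0, 0.998, -0.055, 0.001]
contact_force: [1.2, -0.4, -3.5]
gripper_width: 0.044
finger_force: 63.3
```

Call:
servo_tool(
  motion=[
    [-1,-0.1,-0.05,0.3,0,0,0],
    [-1,-0.1,-0.05,0.5,0,0,0],
    [-1,-0.1,-0.05,0.6,0,0,0],
    [-1,-0.1,-0.05,0.6,0,0,0],
    [-1,-0.1,-0.05,0.6,0,0,0],
  ],
)

```text
time_s: 12.65
position: [0.5068, -0.0253, 0.0083]
orientation: [0.0, 0.998, -0.055, 0.0]
contact_force: [0.9, 0.5, -3.3]
gripper_width: 0.0438
finger_force: 63.3
```

Call:
servo_tool(
  motion=[
    [-1,0,0,0.15,0,0,0],
    [-1,0,-0.02,0.25,0,0,0],
    [-1,0,-0.02,0.3,0,0,0],
    [-1,0,-0.02,0.3,0,0,0],
    [-1,0,-0.02,0.3,0,0,0],
  ],
)

```text
time_s: 13.07
position: [0.5068, -0.0251, 0.0054]
orientation: [0.0, 0.998, -0.055, -0.0]
contact_force: [-2.1, 0.4, 1.9]
gripper_width: 0.0442
finger_force: 64.0
```

Call:
servo_tool(
  motion=[
    [0,0,0,0,0,0,0],
    [0.4,0,0,0,0,0,0],
    [0.6,0,0,0,0,0,0],
    [0.6,0,0,0,0,0,0],
    [0.6,0,0,-3,0,0,0],
    [0.8,0,0,-7,0,0,0],
    [1,-1,0,-11,0,0,0],
    [1,-2,0,-15,0,0,0],
    [1,-2,0,-17,0,0,0],
    [1,-2,0,-17,0,0,0],
    [1,-2,0,-17,0,0,0],
    [1,-2,0,-17,0,0,0],
    [1,-2,0,-17,0,0,0],
  ],
)

```text
time_s: 14.15
position: [0.4855, -0.0227, 0.1732]
orientation: [-0.0, 0.998, -0.055, -0.002]
contact_force: [-0.4, 0.3, -0.2]
gripper_width: 0.0855
finger_force: 0.0
```

```bash
cat > vb.py <<'E'
from h import *
def vblock(im,C,guess):
    p=proj(C,[*guess,.035]).astype(int);w=60;x0,y0=p[0]-w,p[1]-w
    g=cv2.cvtColor(im,cv2.COLOR_BGR2HSV)
    m=((g[...,0]<23)&(g[...,1]<40)&(g[...,2]>120))[y0:y0+2*w,x0:x0+2*w].astype(np.uint8)
    m=cv2.morphologyEx(m,cv2.MORPH_OPEN,np.ones((5,5)));n,l,st,c=cv2.connectedComponentsWithStats(m)
    k=l[w,w] or 1+st[1:,4].argmax()
    cs,_=cv2.findContours((l==k).astype(np.uint8),cv2.RETR_EXTERNAL,cv2.CHAIN_APPROX_NONE)
    b=cv2.boxPoints(cv2.minAreaRect(cs[0]));b=b+[x0,y0]
    P=np.array([plane(C,q,.035)[:2] for q in b]);return b,P,P.mean(0),np.linalg.norm(np.diff(P,axis=0),axis=1)
E
python3 - <<'E'
from vb import *
im,C,s=shot("wrist","w9");t,Ct,_=shot("top","t9");print(s["position"],s["orientation"])
print(vblock(im,C,(.5067,-.0248)),proj(C,(.5067,-.0248,.035)))
for n,c,z in(("tub",(.523,.125),.058),("ring",(.4896,-.1738),.025)):
    p=proj(C,[*c,z]);print(n,p,[(b,plane(C,b[1],z).round(4)) for b in blob(im,p,"white",80)])
E
```

```text
[ 0.48546971 -0.02269154  0.17316751] [-1.48013841e-04  9.98480731e-01 -5.50710992e-02 -1.83895079e-03]
(array([[256., 150.],
       [308., 150.],
       [308., 200.],
       [256., 200.]]), array([[ 0.52988359, -0.00714036],
       [ 0.52507923, -0.04993646],
       [ 0.48222601, -0.04612931],
       [ 0.4872461 , -0.00134715]]), array([ 0.50610873, -0.02613832]), array([0.04306492, 0.04302201, 0.04506266])) [280.34904907 175.039254  ]
tub [ 90.27276183 182.03223448] [(('outer', array([ 85.6, 182.1]), array([102.1, 129.2])), array([0.5234, 0.1288, 0.058 ])), (('outer', array([118.3, 118.3]), array([ 7.9, 15.8])), array([0.568, 0.09 , 0.058]))]
ring [450.11685482 173.57939854] [(('outer', array([451.5, 172.9]), array([74.9, 84.2])), array([ 0.4901, -0.175 ,  0.025 ]))]
```

View pics/w9.png

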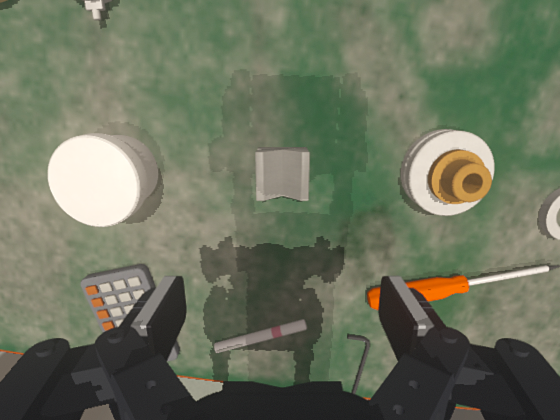

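The V-block stands midway at (282,175), square to the row and V up. The bush is still on the ring at (462,178), and the tub is at (95,181). Next is the seat ring.

Call:
servo_tool(
  motion=[
    [1,-2.1,28.5,2.5,0,0,0],
    [1,-2.1,28.5,2.5,0,0,0],
    [1,-2.1,28.5,2.5,0,0,0],
    [1,-2.1,28.5,2.5,0,0,0],
    [1,-2.1,28.5,2.5,0,0,0],
    [1,-2.1,28.5,2.5,0,0,0],
    [1,-2.1,28.5,2.5,0,0,0],
    [0.6,-2.1,28.5,2.5,0,0,0],
    [0.6,-2.1,28.5,2.5,0,0,0],
    [0.6,-2.1,28.5,2.5,0,0,0],
    [0.6,-2.1,28.5,2.5,0,0,0],
    [0.6,-2.1,28.5,2.5,0,0,0],
  ],
)

```text
time_s: 15.25
position: [0.4348, -0.3023, 0.1497]
orientation: [-0.0, 0.999, -0.054, -0.0]
contact_force: [-0.4, -0.1, -0.1]
gripper_width: 0.068
finger_force: 0.0
```

```bash
python3 - <<'E'
from vb import *
s9=dict(position=np.array([.48547,-.02269,.17317]),orientation=np.array([-.000148,.99848,-.05507,-.00184]));C9=cam("wrist",s9)
for n,p in(("pen",(215,347)),("pen",(305,322)),("sd end",(368,298)),("sd tip",(550,268)),("hexkey",(350,335)),("calc",(180,358))): print(n,plane(C9,p,.008).round(3))
im,C,s=shot("wrist","w10");print(s["position"],s["orientation"],s["gripper_width"])
p=proj(C,(.4335,-.304,.012));print(p)
for b in blob(im,p,"white",60): P=plane(C,b[1],.012);print(b,P.round(4),totool(s,P))
C1=cam("wrist",dict(position=np.array([.43953,-.25258,.23111]),orientation=np.array([0,.887,.462,0])))
bb=[b for b in blob(im,p,"white",60) if b[0]=='hole']
if bb: print("height",tri([ray(C1,(303.4,218.9)),ray(C,bb[0][1])]))
E
```

```text
pen [0.316 0.07  0.008]
pen [ 0.339 -0.032  0.008]
sd end [ 0.361 -0.101  0.008]
sd tip [ 0.373 -0.293  0.008]
hexkey [ 0.316 -0.08   0.008]
calc [0.305 0.113 0.008]
[ 0.43477154 -0.30229196  0.14965639] [-4.27988552e-04  9.98536126e-01 -5.40856428e-02 -4.06741763e-04] 0.067997709787627
[282.93741946 201.11049732]
('outer', array([283.9, 201.2]), array([60. , 62.8])) [ 0.4333 -0.3048  0.012 ] [-0.10429315  0.27803089 13.76551285]
('hole', array([284.1, 200.8]), array([36.5, 37.8])) [ 0.4337 -0.305   0.012 ] [-0.06835113  0.29533653 13.76546796]
height (array([ 0.43370029, -0.30477586,  0.0101485 ]), np.float64(0.0005726046912767459))
```

The measured height is about 10 mm (the top is at 12 mm), so it's consistent. I'll descend.

Call:
servo_tool(
  motion=[
    [0.6,-0.1,0.25,3,0,0,0],
    [0.6,-0.1,0.25,6.5,0,0,0],
    [0.6,-0.1,0.25,10,0,0,0],
    [0.6,-0.1,0.25,12.5,0,0,0],
    [0.6,-0.1,0.25,13.5,0,0,0],
    [0.6,-0.1,0.25,14,0,0,0],
    [0.6,-0.1,0.25,14,0,0,0],
    [0.6,-0.1,0.25,14,0,0,0],
    [0.6,-0.1,0.25,14,0,0,0],
  ],
)

```text
time_s: 16.05
position: [0.435, -0.3073, 0.012]
orientation: [0.001, 0.998, -0.055, 0.002]
contact_force: [0.7, 0.5, 0.3]
gripper_width: 0.0682
finger_force: 0.0
```

Call:
servo_tool(
  motion=[
    [0.6,-0.05,-0.1,0.6,0,0,0],
    [0.6,-0.05,-0.1,1.0,0,0,0],
    [0.6,-0.05,-0.1,1.2,0,0,0],
    [0.6,-0.05,-0.1,1.2,0,0,0],
    [0.6,-0.05,-0.1,1.2,0,0,0],
  ],
)

```text
time_s: 16.47
position: [0.4328, -0.3051, -0.0021]
orientation: [-0.0, 0.998, -0.055, -0.0]
contact_force: [-0.2, -0.2, -0.6]
gripper_width: 0.0685
finger_force: 0.0
```

Call:
servo_tool(
  motion=[
    [-1,0,0,0,0,0,0],
    [-1,0,0,0,0,0,0],
    [-1,0,0,0,0,0,0],
    [-1,0,0,0,0,0,0],
    [-1,0,0,0,0,0,0],
    [-1,0,0,0,0,0,0],
    [-1,0,0,0,0,0,0],
  ],
)

```text
time_s: 17.05
position: [0.4332, -0.3053, -0.0012]
orientation: [-0.0, 0.998, -0.055, 0.0]
contact_force: [-1.5, 1.5, 4.7]
gripper_width: 0.0508
finger_force: 61.9
```

Call:
servo_tool(
  motion=[
    [-1,0,0,-2,0,0,0],
    [-1,0,0,-5,0,0,0],
    [-1,0,0,-8.5,0,0,0],
    [-1,-0.5,-3.5,-9,0,0,0],
    [-1,-1,-7,-9,0,0,0],
    [-1,-1.5,-10.5,-9,0,0,0],
    [-1,-2,-14,-9,0,0,0],
    [-1,-2.5,-17.5,-9,0,0,0],
    [-1,-3,-21,-9,0,0,0],
    [-1,-3.4,-24.5,-9,0,0,0],
    [-1,-3.6,-27.5,-9,0,0,0],
    [-1,-3.6,-28.65,-9,0,0,0],
    [-1,-3.6,-28.65,-9,0,0,0],
    [-1,-3.6,-28.65,-9,0,0,0],
    [-1,-3.6,-28.65,-9,0,0,0],
    [-1,-3.6,-28.65,-9,0,0,0],
  ],
)

```text
time_s: 18.38
position: [0.4288, -0.0174, 0.0881]
orientation: [0.0, 0.998, -0.056, 0.0]
contact_force: [0.6, 0.1, -0.3]
gripper_width: 0.0511
finger_force: 62.9
```

```bash
python3 - <<'E'
from vb import *
im,C,s=shot("wrist","w11");print(s["position"],s["gripper_width"],s["finger_force"])
z=s["position"][2]+.0012+.012;p=proj(C,[*s["position"][:2],z]);print(p)
for b in blob(im,p,"white",110): P=plane(C,b[1],z);print(b,P.round(4),totool(s,P))
print(vblock(im,C,(.506,-.0255)))
b,P,c,w=vblock(im,C,(.506,-.0255));cv2.imwrite("pics/w11c.png",im)
E
```

```text
[ 0.42882356 -0.01736944  0.08807068] 0.051107405564905166 62.90561115369201
[279.21049862 292.18479003]
('outer', array([224.9, 355.4]), array([ 6.8, 16.6])) [0.3976 0.0122 0.1013] [-3.4331033  -2.59330801 -1.32118435]
('outer', array([281. , 273.6]), array([ 70.3, 107.7])) [ 0.4378 -0.0192  0.1013] [ 0.91523291  0.08152383 -1.31984721]
('outer', array([205.1, 231.8]), array([10.5, 18.8])) [0.4605 0.0099 0.1013] [ 2.84870764 -3.06050265 -1.32040946]
(array([[239.,  68.],
       [321.,  68.],
       [321., 145.],
       [239., 145.]]), array([[ 5.28588190e-01, -6.45642950e-03],
       [ 5.23559318e-01, -5.06040507e-02],
       [ 4.82316891e-01, -4.72713556e-02],
       [ 4.87653535e-01, -3.19359711e-04]]), array([ 0.50552948, -0.0261628 ]), array([0.04443312, 0.04137686, 0.04725431]))
```

```bash
python3 - <<'E'
from vb import *
s=arm.observe();C=cam("wrist",s);im=cv2.imread("pics/w11.png");g=cv2.cvtColor(im,cv2.COLOR_BGR2HSV)
print([(r,*g[r,281].tolist()) for r in range(200,345,4)])
z=s["position"][2]+.0132;X=q2R(s["orientation"])[:,0]
for d in(-.027,-.016,.016,.027): print(d,proj(C,[*(s["position"][:2]+X[:2]*d),z]),proj(C,[*(s["position"][:2]+X[:2]*d),z-.012]))
E
```

```text
[(200, 47, 58, 109), (204, 43, 53, 111), (208, 44, 52, 113), (212, 48, 56, 105), (216, 50, 62, 103), (220, 48, 55, 70), (224, 48, 46, 67), (228, 16, 32, 135), (232, 18, 34, 129), (236, 17, 33, 139), (240, 18, 25, 203), (244, 17, 26, 197), (248, 16, 29, 196), (252, 18, 26, 194), (256, 17, 28, 194), (260, 43, 44, 70), (264, 45, 44, 69), (268, 42, 46, 72), (272, 38, 42, 73), (276, 35, 38, 73), (280, 36, 35, 72), (284, 30, 35, 72), (288, 25, 41, 75), (292, 28, 43, 78), (296, 28, 41, 74), (300, 27, 40, 71), (304, 27, 39, 72), (308, 25, 42, 73), (312, 16, 32, 103), (316, 16, 33, 101), (320, 16, 33, 102), (324, 19, 35, 116), (328, 16, 33, 115), (332, 16, 34, 114), (336, 16, 33, 115), (340, 17, 31, 114), (344, 8, 36, 126)]
-0.027 [279.45866442 342.78909375] [279.63914203 326.81239787]
-0.016 [279.35921335 322.90514012] [279.55097919 307.90771538]
0.016 [279.04655894 259.18854259] [279.275516   247.81062065]
0.027 [278.93063796 235.08809116] [279.17399796 225.25897116]
```

Call:
servo_tool(
  motion=[
    [-1,0,0,3,0,0,0],
    [-1,0,0,6,0,0,0],
    [-1,0,0,7.8,0,0,0],
    [-1,0,0,8.3,0,0,0],
    [-1,0,0,8.6,0,0,0],
    [-1,0,0,8.8,0,0,0],
    [-1,0,0,8.8,0,0,0],
    [-1,0,0,8.8,0,0,0],
    [-1,0,0,8.8,0,0,0],
  ],
)

```text
time_s: 19.18
position: [0.4299, -0.0166, 0.0011]
orientation: [0.0, 0.998, -0.055, 0.001]
contact_force: [-0.4, 0.5, -0.1]
gripper_width: 0.0506
finger_force: 62.9
```

Call:
servo_tool(
  motion=[
    [-1,-0.05,0,0.1,0,0,0],
    [-1,-0.1,0,0.2,0,0,0],
    [-1,-0.1,0,0.2,0,0,0],
    [-1,-0.1,0,0.2,0,0,0],
  ],
)

```text
time_s: 19.52
position: [0.4285, -0.0164, -0.0012]
orientation: [0.0, 0.998, -0.055, 0.001]
contact_force: [-0.5, -0.5, 6.3]
gripper_width: 0.0509
finger_force: 63.5
```

Call:
servo_tool(
  motion=[
    [0.2,0,0,0,0,0,0],
    [0.5,0,0,0,0,0,0],
    [0.6,0,0,0,0,0,0],
    [0.6,0,0,0,0,0,0],
    [0.6,0,0,0,0,0,0],
    [0.6,0,0,-3,0,0,0],
    [0.8,0,0,-7,0,0,0],
    [1,0,0,-11,0,0,0],
    [1,0,0,-15,0,0,0],
    [1,0,0,-18,0,0,0],
    [1,0,0,-18,0,0,0],
    [1,0,0,-18,0,0,0],
    [1,0,0,-18,0,0,0],
  ],
)

```text
time_s: 20.6
position: [0.4268, -0.0162, 0.1773]
orientation: [-0.0, 0.998, -0.055, -0.001]
contact_force: [-0.2, 0.1, -1.1]
gripper_width: 0.0856
finger_force: 0.0
```

```bash
python3 - <<'E'
from vb import *
im,C,s=shot("wrist","w12");print(s["position"],s["orientation"])
p=proj(C,(.4288,-.0165,.012));print(p)
for b in blob(im,p,"white",60): print(b,plane(C,b[1],.012).round(4))
print(vblock(im,C,(.506,-.0255))[2:])
T=cam("top");S=cam("scene")
print("bottle cap",tri([ray(T,(157,136)),ray(S,(237,110))]),"base?",plane(S,(240,170),0))
print("pin",tri([ray(T,(171,194)),ray(S,(209,174))]))
t=cv2.imread("pics/top0.png");h=cv2.cvtColor(t,cv2.COLOR_BGR2HSV)[180:215,155:190]
m=((h[...,1]<40)&(h[...,2]>185)).astype(np.uint8);n,l,st,c=cv2.connectedComponentsWithStats(m);k=1+st[1:,4].argmax();print(st[k],c[k]+[155,180],plane(T,c[k]+[155,180],.045))
E
```

```text
[ 0.42681714 -0.01623351  0.17726072] [-5.58493006e-05  9.98481339e-01 -5.50861697e-02 -7.25855612e-04]
[280.86168934 189.85822322]
('outer', array([282., 190.]), array([55.4, 57.2])) [ 0.4285 -0.0175  0.012 ]
('hole', array([282. , 189.6]), array([34.5, 34.8])) [ 0.4289 -0.0176  0.012 ]
(array([ 0.50540723, -0.02578863]), array([0.04356434, 0.04112684, 0.04544978]))
bottle cap (array([0.73550966, 0.28007804, 0.16975351]), np.float64(0.0010627403961153952)) base? [0.72319239 0.27483011 0.        ]
pin (array([0.59746604, 0.26716137, 0.04000698]), np.float64(7.84757120742672e-05))
[12 11  8  8 46] [170.26086957 194.26086957] [0.59616053 0.26824813 0.045     ]
```

Call:
servo_tool(
  motion=[
    [1,9.3,-27.8,0,0,0,0.59],
    [1,9.3,-27.8,0,0,0,0.59],
    [1,9.3,-27.8,0,0,0,0.59],
    [1,9.3,-27.8,0,0,0,0.59],
    [1,9.3,-27.8,0,0,0,0.59],
    [1,9.3,-27.8,0,0,0,0.59],
    [1,9.3,-27.8,0,0,0,0.59],
    [1,9.3,-27.8,0,0,0,0.59],
    [1,9.3,-27.8,0,0,0,0.59],
    [1,9.3,-27.8,0,0,0,0.59],
    [0.2,9.3,-27.8,0,0,0,0.59],
    [0.2,9.3,-27.8,0,0,0,0.59],
    [0.2,9.3,-27.8,0,0,0,0.59],
  ],
)

```text
time_s: 21.73
position: [0.5499, 0.2483, 0.1773]
orientation: [0.001, 0.939, -0.344, -0.001]
contact_force: [-0.6, 0.0, 0.7]
gripper_width: 0.052
finger_force: 0.0
```

```bash
python3 - <<'E'
from vb import *
im,C,s=shot("wrist","w13");print(s["position"],s["orientation"],s["joints"].round(2))
p=proj(C,(.597,.2675,.045));q=proj(C,(.597,.2675,0));print(p,q)
h=cv2.cvtColor(im,cv2.COLOR_BGR2HSV);x,y=p.astype(int)
for dy in range(-34,36,4): print(y+dy,' '.join('%2d,%3d'%(h[y+dy,x+dx,0],h[y+dy,x+dx,2]) for dx in range(-30,32,4)))
E
```

```text
[0.54989219 0.24830599 0.17727324] [ 7.06245550e-04  9.39088231e-01 -3.43674734e-01 -6.87261697e-04] [ 0.35  0.32  1.73 -0.    1.09  2.62]
[226.15135115 175.16874257] [233.51956094 165.76381188]
141 41,121 44,112 48,110 43,115 38,118 34,120 36,120 36,119 34,123 29,127 30,121 35,117 35,116 34,118 35,120 36,118
145 41,115 44,114 42,118 38,120 39,121 38,119 36,123 32,125 33,120 32,120 32,118 35,117 33,116 32,115 36,114 42,112
149 42,117 44,113 39,120 37,119 40,121 37,122 34,123 33,120 33,118 32,115 27,122 32,117 32,118 30,118 33,117 36,116
153 37,124 44,113 38,119 34,123 37,124 37,122 35,118 33,117 28,115 27,116 28,118 32,116 30,117 33,117 29,123 30,118
157 40,118 41,115 38,119 31,126 35,126 32,123 33,120 32,114 21,119 18,131 18,122 22,108 32,119 30,119 26,128 29,126
161 42,112 42,114 35,123 30,130 29,130 28,125 28,119 20,138 17,149 18,144 17,135 17,123 23,112 26,126 24,133 26,130
165 44,114 39,118 32,128 30,130 31,125 29,124 17,199 19,232 17,238 17,234 18,142 17,127 20,111 24,129 28,127 29,126
169 38,135 38,114 32,125 32,122 33,119 19,177 17,219 17,226 19,231 18,226 17,221 21,126 18,11
[... 482 characters left out ...]
,123
189 41,135 42,134 38,133 39,133 39,130 30,137 29,142 25,133 24,135 28,123 30,117 30, 72 28, 79 28,102 27,121 26,127
193 38,137 43,130 40,134 38,136 34,138 31,134 31,138 26,147 29,141 33,124 32,113 32,117 27,124 28,120 28,118 27,124
197 42,136 40,136 37,138 35,138 35,134 37,134 38,133 30,142 31,136 31,134 31,133 31,136 27,140 30,136 26,142 29,130
201 30,153 35,146 33,148 35,141 38,136 41,127 41,127 36,129 35,135 31,133 40,121 35,126 34,131 32,129 31,133 30,135
205 31,147 30,148 31,149 33,143 35,141 39,133 40,126 38,134 35,135 35,130 46,115 41,115 39,126 33,132 30,135 27,143
209 37,144 38,139 35,143 38,140 37,139 38,135 36,137 40,133 43,127 39,134 35,136 43,118 32,132 33,135 31,135 25,145
```

```bash
python3 - <<'E'
from vb import *
s=arm.observe();C=cam("wrist",s);im=cv2.imread("pics/w13.png");h=cv2.cvtColor(im,cv2.COLOR_BGR2HSV)
m=np.zeros(h.shape[:2],np.uint8);m[155:195,205:250]=(h[155:195,205:250,2]>165)
cs,_=cv2.findContours(m,cv2.RETR_EXTERNAL,cv2.CHAIN_APPROX_NONE);e=cv2.fitEllipse(max(cs,key=cv2.contourArea));print(e)
P=plane(C,e[0],.045);print(P,totool(s,P),tri([ray(C,e[0]),ray(cam("top"),(170.6,194))]))
print(s["position"])
E
```

```text
((227.5465545654297, 175.45504760742188), (25.013378143310547, 25.967348098754883), 132.56809997558594)
[0.59644027 0.26705531 0.045     ] [ 2.33630332 -4.42288572 13.26127872] (array([0.59658807, 0.26671532, 0.0469826 ]), np.float64(0.00017098369877053055))
[0.55018469 0.24842649 0.17767088]
```

Call:
servo_tool(
  motion=[
    [0.2,1.3,-2.4,2,0,0,0],
    [0.2,2.35,-4.4,4,0,0,0],
    [0.2,2.35,-4.4,7,0,0,0],
    [0.2,2.35,-4.4,9,0,0,0],
    [0.2,2.35,-4.4,9,0,0,0],
    [0.2,2.35,-4.4,9,0,0,0],
    [0.2,2.35,-4.4,9,0,0,0],
    [0.2,2.35,-4.4,9,0,0,0],
  ],
)

```text
time_s: 22.45
position: [0.5987, 0.2686, 0.0906]
orientation: [-0.001, 0.939, -0.343, 0.002]
contact_force: [0.3, -0.3, 0.1]
gripper_width: 0.0512
finger_force: 0.0
```

```bash
python3 - <<'E'
from vb import *
im,C,s=shot("wrist","w14");h=cv2.cvtColor(im,cv2.COLOR_BGR2HSV);print(s["position"],s["contact_force"])
p=proj(C,(.5965,.267,.045)).astype(int);print(p);x,y=p
m=np.zeros(h.shape[:2],np.uint8);m[y-35:y+35,x-35:x+35]=((h[...,2]>165)&(h[...,0]<23))[y-35:y+35,x-35:x+35]
cs,_=cv2.findContours(m,cv2.RETR_EXTERNAL,cv2.CHAIN_APPROX_NONE);e=cv2.fitEllipse(max(cs,key=cv2.contourArea));print(e)
P=plane(C,e[0],.045);print(P,totool(s,P))
E
```

```text
[0.59867544 0.26856648 0.09061329] [ 0.34131148 -0.296356    0.13910619]
[284 243]
((285.5605163574219, 242.06790161132812), (34.27183151245117, 38.547664642333984), 153.05429077148438)
[0.59673887 0.26617437 0.045     ] [-3.21067957e-03  3.24424986e-01  4.56017404e+00]
```

Call:
servo_tool(
  motion=[
    [0.2,0,0.1,1.5,0,0,0],
    [0.2,0,0.15,4,0,0,0],
    [0.2,0,0.15,6.5,0,0,0],
    [0.2,0,0.15,7.7,0,0,0],
    [0.2,0,0.15,7.7,0,0,0],
    [0.2,0,0.15,7.7,0,0,0],
    [0.2,0,0.15,7.7,0,0,0],
    [-1,0,0.15,7.7,0,0,0],
    [-1,0,0.15,7.7,0,0,0],
    [-1,0,0.15,7.7,0,0,0],
    [-1,0,0.15,7.7,0,0,0],
    [-1,0,0.15,7.7,0,0,0],
    [-1,0,0.15,7.7,0,0,0],
    [-1,0,0.15,7.7,0,0,0],
  ],
)

```text
time_s: 23.67
position: [0.5976, 0.2677, 0.013]
orientation: [-0.001, 0.939, -0.343, 0.001]
contact_force: [-0.8, -0.3, 6.6]
gripper_width: 0.0204
finger_force: 58.6
```

Call:
servo_tool(
  motion=[
    [-1,0,0,-3,0,0,0],
    [-1,0,0,-6.5,0,0,0],
    [-1,0,0,-10,0,0,0],
    [-1,2.1,3.1,-10,0,0,0],
    [-1,4.2,6.2,-10,0,0,-0.1],
    [-1,6.3,9.3,-10,0,0,-0.22],
    [-1,8.5,12.4,-10,0,0,-0.34],
    [-1,10.6,15.5,-10,0,0,-0.46],
    [-1,12.7,18.6,-10,0,0,-0.58],
    [-1,14.8,21.7,-10,0,0,-0.7],
    [-1,16.5,24,-10,0,0,-0.82],
    [-1,17.0,24.9,-10,0,0,-0.94],
    [-1,17.0,24.9,-10,0,0,-1.06],
    [-1,17.0,24.9,-10,0,0,-1.18],
    [-1,17.0,24.9,-10,0,0,-1.22],
    [-1,17.0,24.9,-10,0,0,-1.22],
    [-1,17.0,24.9,-10,0,0,-1.22],
    [-1,17.0,24.9,-10,0,0,-1.22],
  ],
)

```text
time_s: 25.17
position: [0.5654, -0.0327, 0.1109]
orientation: [-0.0, 0.967, 0.257, -0.0]
contact_force: [-0.2, 0.6, -0.9]
gripper_width: 0.021
finger_force: 58.6
```

```bash
python3 - <<'E'
from vb import *
im,C,s=shot("wrist","w15");print(s["position"],s["orientation"],s["gripper_width"],s["contact_force"])
tgt=(.5673,-.0326,s["position"][2]);print("shift",totool(s,tgt))
print(proj(C,(.5055,-.0257,.035)))
E
```

```text
[ 0.56543665 -0.03273792  0.11091381] [-6.23513612e-05  9.66532214e-01  2.56545214e-01 -1.69589497e-04] 0.02099490618870927 [-0.23100926  0.63896523 -0.93999251]
shift [ 1.68647080e-01  8.04302850e-02 -6.65846227e-05]
[232.31124472 285.37217031]
```

Call:
servo_tool(
  motion=[
    [-1,0.1,0.05,3,0,0,0],
    [-1,0.1,0.05,6,0,0,0],
    [-1,0.1,0.05,8.5,0,0,0],
    [-1,0.1,0.05,9.2,0,0,0],
    [-1,0.1,0.05,9.3,0,0,0],
    [-1,0.1,0.05,9.3,0,0,0],
    [-1,0.1,0.05,9.3,0,0,0],
    [-1,0.1,0.05,9.3,0,0,0],
  ],
)

```text
time_s: 25.88
position: [0.5687, -0.033, 0.0201]
orientation: [0.001, 0.966, 0.257, 0.002]
contact_force: [0.8, 0.1, 0.0]
gripper_width: 0.0207
finger_force: 58.7
```

Call:
servo_tool(
  motion=[
    [-1,0,0,0.3,0,0,0],
    [-1,0,0,0.5,0,0,0],
    [-1,0,0,0.5,0,0,0],
    [-1,0,0,0.5,0,0,0],
    [-1,0,0,0.5,0,0,0],
  ],
)

```text
time_s: 26.3
position: [0.5668, -0.0328, 0.0132]
orientation: [0.0, 0.966, 0.257, 0.0]
contact_force: [-0.2, 0.4, -0.8]
gripper_width: 0.0205
finger_force: 58.7
```

Call:
servo_tool(
  motion=[
    [-1,0,0,0.05,0,0,0],
    [-1,0,0,0.1,0,0,0],
    [-1,0,0,0.1,0,0,0],
    [-1,0,0,0.1,0,0,0],
  ],
)

```text
time_s: 26.63
position: [0.5669, -0.0328, 0.0129]
orientation: [-0.0, 0.966, 0.257, -0.0]
contact_force: [-1.6, 0.3, 5.2]
gripper_width: 0.0203
finger_force: 59.3
```

Call:
servo_tool(
  motion=[
    [-0.3,0,0,0,0,0,0],
    [0,0,0,0,0,0,0],
    [0.1,0,0,0,0,0,0],
    [0.1,0,0,0,0,0,0],
    [0.1,0,0,0,0,0,0],
    [0.1,0,0,-2,0,0,0],
    [0.1,0,0,-5,0,0,0],
    [0.1,0,0,-9,0,0,0],
    [0.1,0,0,-13,0,0,0],
    [0.1,-4,0,-15,0,0,0],
    [0.1,-8,0,-16,0,0,0],
    [0.1,-11,0,-16,0,0,0],
    [0.1,-11,0,-16,0,0,0],
    [0.1,-11,0,-16,0,0,0],
    [0.1,-11,0,-16,0,0,0],
  ],
)

```text
time_s: 27.88
position: [0.4719, -0.0875, 0.1723]
orientation: [0.0, 0.967, 0.257, 0.001]
contact_force: [-0.1, -0.0, 0.4]
gripper_width: 0.0473
finger_force: 0.0
```

```bash
python3 - <<'E'
from vb import *
im,C,s=shot("wrist","w16");t,Ct,_=shot("top","t16");print(s["position"])
p=proj(C,(.5673,-.0326,.045)).astype(int);x,y=p;print(p);h=cv2.cvtColor(im,cv2.COLOR_BGR2HSV)
y0=max(y-30,0)
m=np.zeros(h.shape[:2],np.uint8);m[y0:y+30,x-30:x+30]=((h[...,2]>165)&(h[...,0]<23))[y0:y+30,x-30:x+30]
cs,_=cv2.findContours(m,cv2.RETR_EXTERNAL,cv2.CHAIN_APPROX_NONE);e=cv2.fitEllipse(max(cs,key=cv2.contourArea));print(e,plane(C,e[0],.045))
q=proj(C,(.4287,-.0172,.012))
for b in blob(im,q,"white",60): print("seat",b,plane(C,b[1],.012).round(4))
for b in blob(t,proj(Ct,(.4287,-.0172,.012)),"white",20): print("seat top",b,plane(Ct,b[1],.012).round(4))
w=np.vstack([im,np.zeros((0,560,3),np.uint8)])
tc=cv2.resize(t[170:300,150:400],(560,291),interpolation=cv2.INTER_CUBIC)
cv2.imwrite("pics/fin.png",cv2.resize(np.vstack([im,tc]),None,fx=.84,fy=.84))
E
```

```text
[ 0.4718924  -0.08748232  0.17226808]
[280  60]
((281.4049377441406, 63.24687576293945), (29.069795608520508, 30.834869384765625), 179.31353759765625) [ 0.56593474 -0.03451035  0.045     ]
seat ('outer', array([192.5, 195.7]), array([54.6, 59. ])) [ 0.4289 -0.017   0.012 ]
seat ('hole', array([193.2, 195.8]), array([32.7, 35.8])) [ 0.4291 -0.0176  0.012 ]
seat ('outer', array([145.8, 173.9]), array([21.2, 34.1])) [0.4264 0.0294 0.012 ]
seat top ('outer', array([266.9, 250.5]), array([10.9, 16.3])) [ 0.4315 -0.0066  0.012 ]
```

View pics/fin.png

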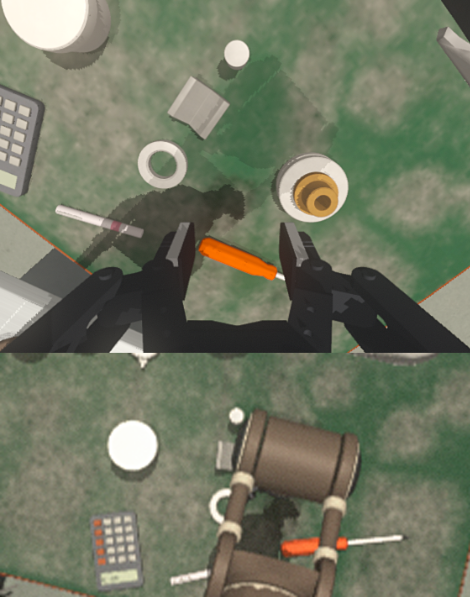

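The pin stands upright at (236,53), the V-block is at (199,107), the seat ring at (162,164) and the bush on the ring at (317,195). The measured gaps are about 29 mm each. The calculator, screwdriver and dial weren't moved.

```bash
python3 -c "
from rig import arm
print(arm.finish_job())"
```

```text
the job is handed in; nothing more can be done
None
```

I handed the job in at about 28 s: the bush stands on the master ring about 1 mm off centre, and the V-block is V up within about 1 mm of midway. The seat ring lies in front of it and the gauge pin stands upright behind it, each with a gap of about 29 mm, and the calculator, screwdriver and dial indicator were not touched.

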